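# Fit the back plate to a clock movement

## Task

Close up the clock movement: take the loose brass back plate (the steel block on it is for holding), turn it so that its three holes match the three pins of the movement on the grey stand, and lower it over the pins until it rests flush on all three pillars. Set it down under control, do not let it drop, then let go; leave the other things on the bench where they are.

Things in the scene. Friction and masses are not known exactly. Their poses are not given: they have to be found in the camera images.
- back_plate: Loose brass plate 120 (x) x 80 (y) x 6 mm, 0.55 kg, flat on the bench. Grip: a fixed steel block 44 (x) x 16 (y) mm on the middle of its upper face, its top 36 mm above the plate's underside. Three through holes of 10.5 mm diameter at (x, y) = (-46, -27), (-46, 27) and (46, 0) mm: two at the -x end, one at the +x end. Origin: centre of the underside; z up.
- movement: Clock movement on a fixed grey base 150 (x) x 110 (y) x 14 mm. Three steel pillars, 18 mm diameter, shoulders 50 mm above the bench; on each a pin of 7 mm diameter rises 16 mm (last 4 mm tapered). Pins at (x, y) = (-46, -27), (-46, 27), (46, 0) mm: two at the -x end, one at the +x end. Brass wheels between, below the shoulders. Origin: centre of the base's underside; z up.
- seat (a point): Point 50 mm above the movement's origin, level with the pillar shoulders, axes as the movement's: the back plate's origin and axes must come to rest here.
- oil_pot: Bystander: round pale blue oil pot, 60 mm diameter, 38 mm tall. Origin: centre of its underside.
- cushion: Bystander: round wooden casing cushion, 60 mm diameter, 26 mm tall. Origin: centre of its underside.
- loupe: Bystander: black eye loupe, 38 mm diameter, 36 mm tall. Origin: centre of its underside.
- screwdriver: Bystander: screwdriver, 150 mm long, lying on the bench along its own x axis.

How it is judged:
By the outcome, as a careful person would: the job done as asked, in the order asked, and still so for the second after the job is handed in, with the robot touching nothing.
It also fails if it takes over 42 s, if anything falls off the work surface, if the arm or the gripper's body presses on something with over 40 N, if the wrist force passes 120 N, or if a joint passes its speed limit or range.

## Robot

A 7-joint arm with a two-finger parallel gripper is mounted at the origin on the work surface. World frame = base frame: x ahead of the robot, y to its left, z up, the work surface at z = 0. Lengths are in m, angles in rad, forces in N, time in s.
With the tool pointing down it reaches from about 0.425 to 0.95 m from the base axis. Payload 4.7 kg.
Tool frame: the origin (TCP) lies midway between the tips of the shut fingers; the grasp point (between the pads) lies 19 mm behind it; z points along the fingers, y is the line along which they close (so a half turn about z gives the same grasp; the last joint's range is limited). The gripper opens to 87 mm and grips with 3 to 60 N. Pads are 19 mm wide; open, the fingers measure 117 mm over their backs; the gripper's body (75 mm by 190 mm) begins 51 mm behind the grasp point.
Start: joints at [-0.029, 0.469, -0.049, 1.532, 0.024, 1.141, -0.082], TCP at [0.675, 0, 0.223] pointing down, gripper open.
Joint ranges: [-2.59, 2.59], [-0.33, 1.99], [-1.39, 1.29], [0.1, 2.45], [-1.04, 4.18], [0.21, 1.99], [-2.66, 2.66]. Speed limits (rad/s): [2.57, 2.57, 3.14, 3.14, 3.14, 3.14, 3.14].

## Interface

Orientations are given as a rotation vector (axis times angle).
In Python, from cell import get_obs, read_camera, get_calibration, finish_job gives the robot as it stands.
- The arm moves only by the shell command python3 -m jog 'ROWS'. ROWS is JSON, a list of rows, each an object with "claw": the closure in counts, from 0 (fully open) to 255 (shut); "slide": the shift along the world's x, y, z in mm, a list of three; "rotation": the turn, a rotation vector about the world's x, y, z in rad, a list of three. In form: [{"claw": claw, "slide": [dx, dy, dz], "rotation": [wx, wy, wz]}, ...]. A call has 1 to 5 rows; each row is the pose to reach, as a shift and turn from the pose commanded when the call began; what a row does not reach only later rows make up. A row lasts 1/8 s, in which the tool goes at most 62.5 mm and 10.7 degrees, less where a joint would pass 70% of its speed; a pose out of reach is approached as far as the arm can. A call with a gripper value outside its range is refused whole. The fingers move at their own pace and stop on an object; the grip force is fixed at half the most. Time passes only in rows, so rows that repeat a pose let the fingers close. It gives the time, the measured TCP pose, the force, the opening and the grip force at its end, in the units of the state.
- get_obs(): the state, without advancing time (a new reading comes with each control period).
- read_camera(name): name is "scene" or "side" or "wrist"; returns (picture, depth): 480x640x3 uint8, red, green, blue; 480x640 float32, m along the optical axis (not along the pixel's ray), 0 where there is no reading.
- get_calibration(name): a dict with "K" (3x3 intrinsics, pixels), "extrinsics" (4x4, takes a point from camera to world coordinates). Camera axes: x right, y up, looking along -z (the intrinsics and any distortion apply to the point x, -y, -z); pixel columns grow to the right and rows downward; lengths in m; the calibration is good to about 2 mm. The wrist camera is an equidistant fisheye: a pixel r from the principal point sees the ray r / f radians off the axis. A picture is of the moment at which its call begins: read the wrist's pose just before it. get_calibration takes no time and is no camera call; for the wrist camera it gives the pose at the moment of the call.
- finish_job(): hands the job in; it is judged then, once.
The state is a dict: "clock": time; "joint_positions": joint angles; "qvel": joint speeds; "joint_efforts": joint torques, N m; "ee_pos": TCP position; "tcp_rot": TCP orientation; "contact_force": force on the tool from outside, world axes, zero at the start; "moment": the same for the moment, N m; "grip_width": finger opening in m; "finger_force": force on a finger pad.
Only numpy, scipy, OpenCV 4.12 (cv2) and the standard library are available. Lean on these libraries where they do the work, as an engineer would, in place of code of your own. Each camera call takes 0.05 s, during which the arm holds its last target. There are 200 camera calls.

## Working session

There is one attempt and no reset: what is moved stays moved. The work goes in short steps, Python scripts to look and compute and a shell command to move; the robot and the scene stay as the last step left them, time stands still between calls to the robot, and variables do not carry over. Pictures are saved under pics/ and viewed, at most 11 in all, crops included, and the job is handed in when it is done.

```bash
mkdir -p pics; cat > h.py <<'E'
import numpy as np,cv2
from cell import *
def grab(n,f):
    c=get_calibration(n);p,d=read_camera(n);cv2.imwrite(f'pics/{f}.png',p[:,:,::-1]);np.savez(f'{f}.npz',p=p,d=d,K=c['K'],E=c['extrinsics']);return c
def ray(n,c,u,v):
    K,E=np.array(c['K']),np.array(c['E'] if 'E' in c else c['extrinsics'])
    x=(u-K[0,2])/K[0,0];y=(v-K[1,2])/K[1,1]
    if n=='wrist':
        r=np.hypot(x,y);s=np.sin(r)/r if r>1e-9 else 1;d=np.array([x*s,-y*s,-np.cos(r)])
    else: d=np.array([x,-y,-1])
    return E[:3,3],E[:3,:3]@d
def atz(n,c,u,v,z):
    o,d=ray(n,c,u,v);return o+d*(z-o[2])/d[2]
E
python3 - <<'E'
from h import *
for n in('scene','wrist','side'):
    c=grab(n,n+'0');print(n,c.keys(),np.round(c['K'],1).tolist(),np.round(c['extrinsics'],3).tolist())
o=get_obs();print(o['clock'],o['ee_pos'],o['tcp_rot'],o['contact_force'],o['grip_width'])
E
```

```text
scene dict_keys(['K', 'extrinsics']) [[604.3, 0.0, 309.6], [0.0, 604.3, 243.5], [0.0, 0.0, 1.0]] [[0.488, -0.637, 0.596, 1.176], [0.873, 0.367, -0.322, -0.319], [-0.014, 0.677, 0.735, 0.782], [0.0, 0.0, 0.0, 1.0]]
wrist dict_keys(['K', 'extrinsics']) [[371.6, 0.0, 328.0], [0.0, 371.6, 235.7], [0.0, 0.0, 1.0]] [[1.0, -0.001, 0.002, 0.674], [0.0, 0.96, 0.281, 0.077], [-0.002, -0.281, 0.96, 0.384], [0.0, 0.0, 0.0, 1.0]]
side dict_keys(['K', 'extrinsics']) [[508.8, 0.0, 323.7], [0.0, 508.8, 237.1], [0.0, 0.0, 1.0]] [[-0.851, 0.36, -0.383, 0.219], [-0.525, -0.591, 0.612, 0.606], [-0.006, 0.722, 0.692, 0.746], [0.0, 0.0, 0.0, 1.0]]
0.15 [ 6.74562381e-01 -3.36258500e-06  2.21761608e-01] [-2.22073076e+00 -2.22078555e+00  1.68849576e-03] [ 0.58398781 -0.89434233 -0.80034304] 0.08709487045177082
```

View pics/scene0.png

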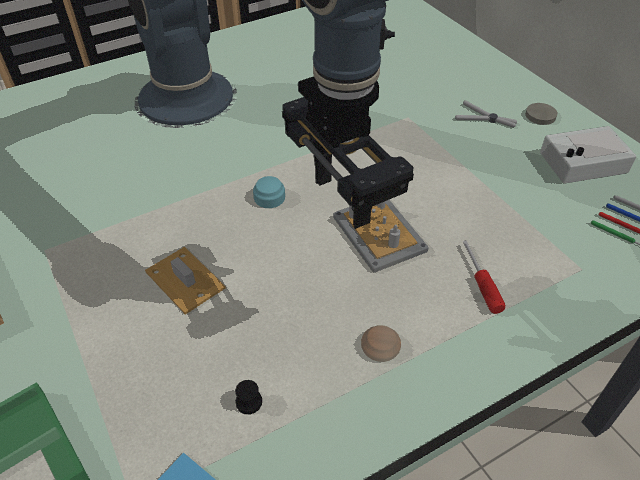

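View pics/wrist0.png

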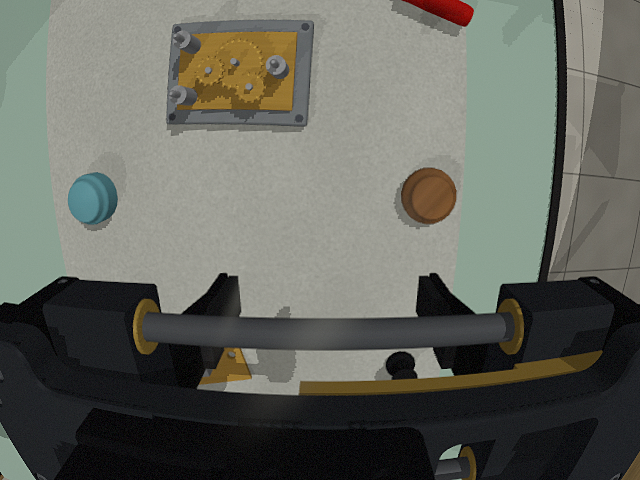

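```bash
python3 - <<'E'
import cv2,numpy as np
s=cv2.imread('pics/scene0.png');a=s[235:325,135:235]
a=cv2.resize(a,(400,360),interpolation=cv2.INTER_CUBIC)
w=cv2.imread('pics/wrist0.png')[10:140,155:325];w=cv2.resize(w,None,fx=2.3,fy=2.3,interpolation=cv2.INTER_CUBIC)
d=cv2.imread('pics/side0.png')
d=cv2.resize(d,(400,300))
o=np.zeros((600,800,3),np.uint8);o[:360,:400]=a;o[:w.shape[0],405:405+w.shape[1]]=w[:,:395];o[300:600,400:]=d
cv2.imwrite('pics/c1.png',o)
E
```

```text
(no output)
```

View pics/c1.png

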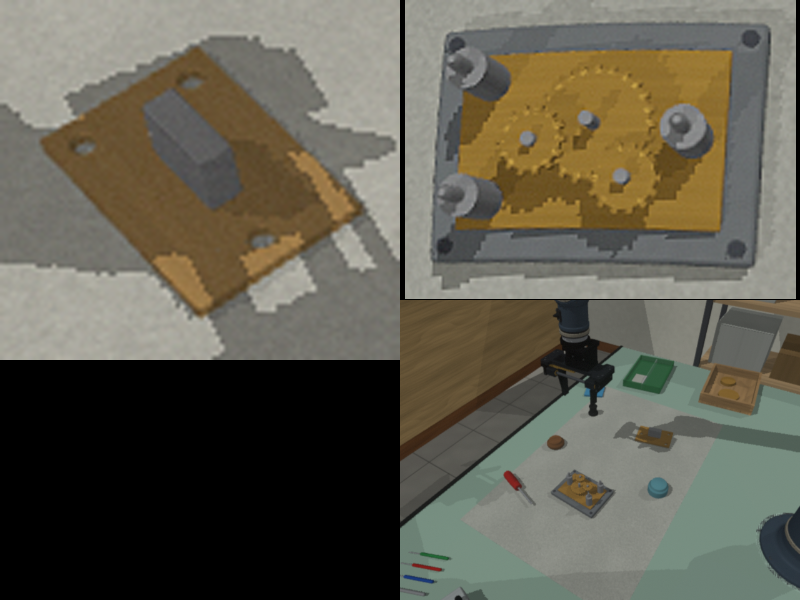

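```bash
cat >> h.py <<'E'
P=np.array([[-46,-27],[-46,27],[46,0.]])/1000
def fit(Q):
    Q=np.array(Q)[:,:2];c=P.mean(0);q=Q.mean(0);A=P-c;B=Q-q
    th=np.arctan2((A[:,0]*B[:,1]-A[:,1]*B[:,0]).sum(),(A*B).sum());R=np.array([[np.cos(th),-np.sin(th)],[np.sin(th),np.cos(th)]])
    t=q-R@c;return t,th,np.linalg.norm(P@R.T+t-Q,axis=1)
def rep(Q):
    t,th,e=fit(Q);print('origin',t.round(4),'th deg',np.degrees(th).round(2),'res mm',(e*1e3).round(1))
E
python3 - <<'E'
from h import *
s=dict(np.load('scene0.npz'));w=dict(np.load('wrist0.npz'))
H=[(155.5,271.7),(182.7,255.2),(200.7,295.2)]
for o in ([0,1,2],[1,0,2]): rep([atz('scene',s,*H[i],.006) for i in o])
for u in [(145,103),(170,91),(241,148),(207,165)]: print(atz('scene',s,135+u[0]/4,235+u[1]/4,.036).round(4))
T=[(173.3,95.7),(176.7,38.7),(274.6,63)]
rep([atz('wrist',w,*u,.066) for u in T])
E
```

```text
origin [ 0.5124 -0.199 ] th deg 12.76 res mm [0.4 0.4 0.5]
origin [ 0.5124 -0.199 ] th deg 12.75 res mm [54.3 54.3  0.5]
[ 0.491  -0.2087  0.036 ]
[ 0.4899 -0.1974  0.036 ]
[ 0.5332 -0.1835  0.036 ]
[ 0.5347 -0.1987  0.036 ]
origin [0.583  0.1378] th deg -2.77 res mm [0.4 0.6 0.5]
```

```bash
python3 -m jog '[{"claw":0,"slide":[-60,20,-30],"rotation":[0,0,0]},{"claw":0,"slide":[-92,30,-60],"rotation":[0,0,0]},{"claw":0,"slide":[-92,30,-60],"rotation":[0,0,0]},{"claw":0,"slide":[-92,30,-60],"rotation":[0,0,0]}]'
python3 -c "
from h import *
grab('wrist','wm')"
python3 -m jog '[{"claw":0,"slide":[-20,-60,0],"rotation":[0,0,0]},{"claw":0,"slide":[-35,-120,0],"rotation":[0,0,0]},{"claw":0,"slide":[-55,-180,0],"rotation":[0,0,0]},{"claw":0,"slide":[-70,-240,0],"rotation":[0,0,0]},{"claw":0,"slide":[-70,-300,0],"rotation":[0,0,0]}]'
python3 -m jog '[{"claw":0,"slide":[0,-30,0],"rotation":[0,0,0]},{"claw":0,"slide":[0,-30,0],"rotation":[0,0,0]}]'
python3 - <<'E'
from h import *
grab('wrist','wp');a=cv2.imread('pics/wm.png');b=cv2.imread('pics/wp.png')
cv2.imwrite('pics/c2.png',np.vstack([cv2.resize(x[0:300],(640,300)) for x in (a,b)]))
E
```

```text
clock: 0.65
ee_pos: [0.584, 0.0299, 0.1631]
tcp_rot: [2.221, 2.22, 0.002]
contact_force: [-0.4, 1.1, -0.4]
grip_width: 0.0871
finger_force: 0.0
clock: 1.32
ee_pos: [0.5133, -0.2734, 0.164]
tcp_rot: [2.221, 2.218, 0.001]
contact_force: [0.6, -0.2, 0.5]
grip_width: 0.0871
finger_force: 0.0
clock: 1.58
ee_pos: [0.5134, -0.3047, 0.1635]
tcp_rot: [2.226, 2.212, -0.001]
contact_force: [0.4, 0.6, -0.3]
grip_width: 0.0869
finger_force: 0.0
```

View pics/c2.png

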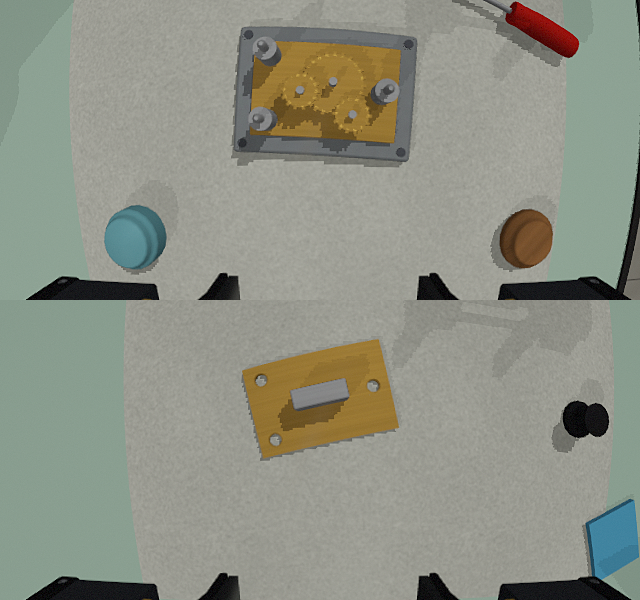

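```bash
python3 - <<'E'
import cv2,numpy as np
a=cv2.imread('pics/wm.png')[25:145,230:420];b=cv2.imread('pics/wp.png')[35:165,235:405]
o=np.zeros((600,800,3),np.uint8)
o[:300,:475]=cv2.resize(a,(475,300),interpolation=cv2.INTER_CUBIC) # 2.5x
o[300:600,:392]=cv2.resize(b,(392,300),interpolation=cv2.INTER_CUBIC)
# pin closeups 6x at right
g=cv2.imread('pics/wm.png')
for i,(u,v) in enumerate([(261,118),(264,47),(388,90)]):
    o[i*200:i*200+200,490:690]=cv2.resize(g[v-20:v+20,u-20:u+20],(200,200),interpolation=cv2.INTER_CUBIC)
cv2.imwrite('pics/c3.png',o)
E
```

```text
(no output)
```

View pics/c3.png

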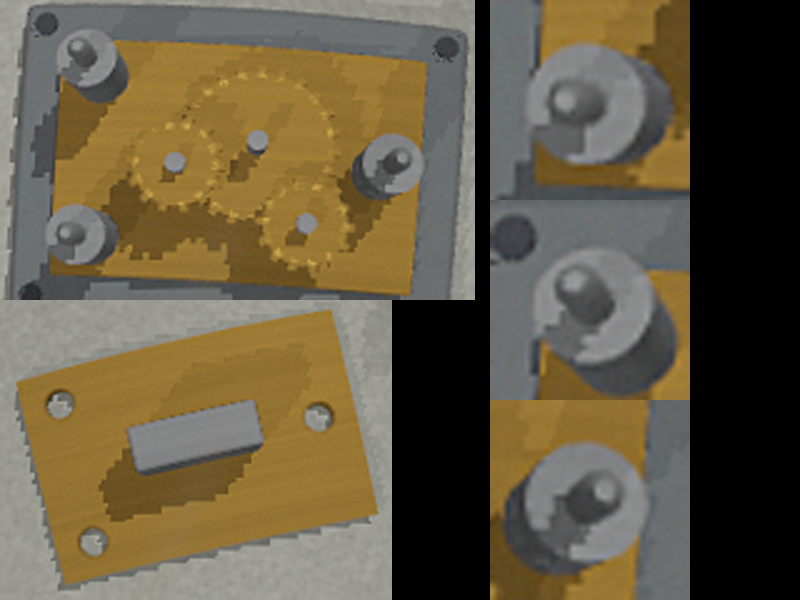

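```bash
python3 - <<'E'
from h import *
s=dict(np.load('scene0.npz'));w=dict(np.load('wrist0.npz'));m=dict(np.load('wm.npz'));p=dict(np.load('wp.npz'))
def tri(a,b):
    (o,d),(q,e)=ray(*a),ray(*b);d=d/np.linalg.norm(d);e=e/np.linalg.norm(e)
    k=np.linalg.lstsq(np.c_[d,-e],q-o,rcond=None)[0];x,y=o+k[0]*d,q+k[1]*e
    print('tri',((x+y)/2).round(4),'gap',np.linalg.norm(x-y).round(4))
SH=[(260.4,118.6),(264.8,48.2),(387.2,90.4)];T=[(257.2,118),(260.8,43),(390.8,87.4)];T0=[(173.3,95.7),(176.7,38.7),(274.6,63)]
rep([atz('wrist',m,*u,.05) for u in SH]);rep([atz('wrist',m,*u,.066) for u in T])
for a,b in zip(T,T0): tri(('wrist',m,*a),('wrist',w,*b))
H=[(275.3,139.7),(261,80.1),(373.3,85.3)];Hs=[(155.5,271.7),(182.7,255.2),(200.7,295.2)]
rep([atz('wrist',p,*u,.006) for u in H])
for a,b in zip(H,Hs): tri(('wrist',p,*a),('scene',s,*b))
B=[(128,430),(255,401),(262,435),(140,466)]
b=[(235+u/2.306,35+(v-300)/2.306) for u,v in B];Q=np.array([atz('wrist',p,*u,.036) for u in b]);print(Q.round(4),Q.mean(0).round(4))
bs=[(170,91),(241,148)]
E=[(135+u/4,235+v/4) for u,v in [(145,103),(170,91),(241,148),(207,165)]]
for i,j in ((0,1),(1,2),(2,3),(3,0)): tri(('wrist',p,*b[i]),('scene',s,*E[j]))
E
```

```text
origin [0.5814 0.1399] th deg -3.64 res mm [0.1 0.1 0.1]
origin [0.5816 0.1403] th deg -3.31 res mm [0.4 0.2 0.3]
tri [0.5326 0.1153 0.0577] gap 0.002
tri [0.5355 0.1703 0.0582] gap 0.0031
tri [0.6279 0.1374 0.0607] gap 0.0014
origin [ 0.5076 -0.1995] th deg 12.7 res mm [0.1 0.2 0.1]
tri [ 4.678e-01 -2.357e-01 -1.000e-04] gap 0.0009
tri [ 4.559e-01 -1.821e-01  2.000e-04] gap 0.001
tri [ 5.532e-01 -1.882e-01  1.000e-04] gap 0.0009
[[ 0.4851 -0.1975  0.036 ]
 [ 0.5274 -0.1881  0.036 ]
 [ 0.5297 -0.1998  0.036 ]
 [ 0.489  -0.2099  0.036 ]] [ 0.5078 -0.1988  0.036 ]
tri [ 0.4846 -0.1967  0.0302] gap 0.0005
tri [ 0.5279 -0.1848  0.0296] gap 0.0049
tri [ 0.53   -0.1985  0.0305] gap 0.0015
tri [ 0.4889 -0.2091  0.0338] gap 0.0015
```

```bash
python3 -m jog '[{"claw":0,"slide":[-20,25,0],"rotation":[0,0,-0.18]},{"claw":0,"slide":[-40,50,0],"rotation":[0,0,-0.36]},{"claw":0,"slide":[-60,80,0],"rotation":[0,0,-0.54]},{"claw":0,"slide":[-80,105,0],"rotation":[0,0,-0.72]},{"claw":0,"slide":[-93,130,0],"rotation":[0,0,-0.9]}]'
python3 -m jog '[{"claw":0,"slide":[0,0,0],"rotation":[0,0,-0.18]},{"claw":0,"slide":[0,0,0],"rotation":[0,0,-0.36]},{"claw":0,"slide":[0,0,0],"rotation":[0,0,-0.449]},{"claw":0,"slide":[0,0,0],"rotation":[0,0,-0.449]},{"claw":0,"slide":[0,0,0],"rotation":[0,0,-0.449]}]'
python3 - <<'E'
from h import *
grab('wrist','wq');b=cv2.imread('pics/wq.png');cv2.imwrite('pics/c4.png',cv2.resize(b[0:240,180:500],(800,600),interpolation=cv2.INTER_CUBIC))
o=get_obs();print(o['joint_positions'].round(2) if hasattr(o['joint_positions'],'round') else o['joint_positions'])
E
```

```text
clock: 2.25
ee_pos: [0.42, -0.1675, 0.1631]
tcp_rot: [-2.968, -1.029, -0.002]
contact_force: [0.9, -0.7, 1.1]
grip_width: 0.0869
finger_force: 0.0
clock: 2.88
ee_pos: [0.4205, -0.1691, 0.1628]
tcp_rot: [-3.122, -0.352, -0.001]
contact_force: [0.0, 0.2, -0.1]
grip_width: 0.087
finger_force: 0.0
[ 0.09  0.18  0.23  2.12 -0.05  0.85 -1.  ]
```

View pics/c4.png

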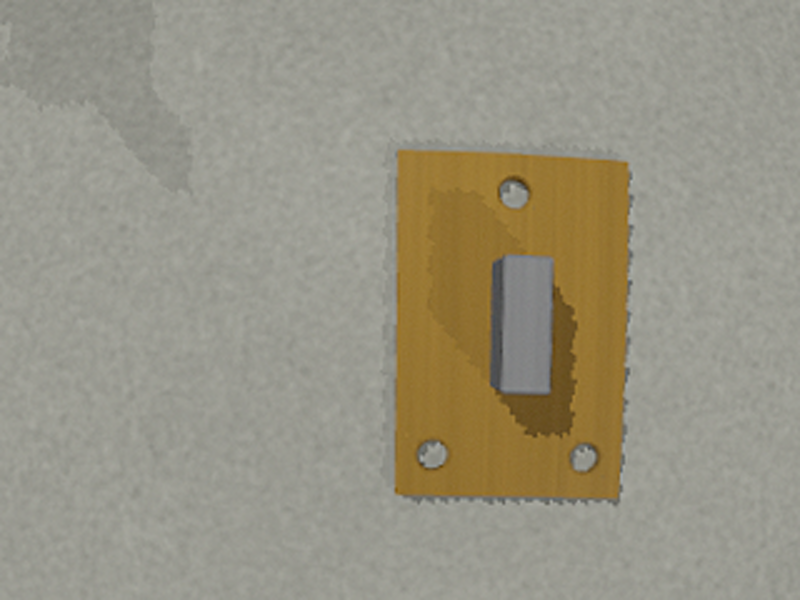

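```bash
python3 - <<'E'
from h import *
p=dict(np.load('wq.npz'));f=lambda x,y:(180+x/2.5,y/2.5)
rep([atz('wrist',p,*f(*u),.006) for u in [(584,458),(432,454),(514,192)]])
Q=np.array([atz('wrist',p,*f(*u),.036) for u in [(504,255),(553,256),(552,393),(501,391)]]);print(Q.mean(0).round(4))
print((np.linalg.norm(Q-np.roll(Q,1,0),axis=1)*1e3).round(1))
print(get_obs()['ee_pos'],get_obs()['tcp_rot'],np.degrees(fit(np.array([[0,0],[1,1],[2,2]]))[1]))
E
```

```text
origin [ 0.5071 -0.1995] th deg 12.51 res mm [0.2 0.1 0.1]
[ 0.5073 -0.1998  0.036 ]
[42.8 15.4 43.3 16.3]
[ 0.4203599  -0.16938275  0.16275347] [-3.12189328e+00 -3.51192854e-01 -8.42603254e-04] 28.644182898982756
```

```bash
python3 -m jog '[{"claw":0,"slide":[45,-15,-20],"rotation":[0,0,0]},{"claw":0,"slide":[87,-30,-50],"rotation":[0,0,0]},{"claw":0,"slide":[87,-30,-90],"rotation":[0,0,0]},{"claw":0,"slide":[87,-30,-110],"rotation":[0,0,0]},{"claw":0,"slide":[87,-30,-110],"rotation":[0,0,0]}]'
python3 -m jog '[{"claw":0,"slide":[0,0,-20],"rotation":[0,0,0]},{"claw":0,"slide":[0,0,-35],"rotation":[0,0,0]},{"claw":0,"slide":[0,0,-41],"rotation":[0,0,0]},{"claw":0,"slide":[0,0,-41],"rotation":[0,0,0]},{"claw":0,"slide":[0,0,-41],"rotation":[0,0,0]}]'
```

```text
clock: 3.55
ee_pos: [0.5059, -0.1994, 0.051]
tcp_rot: [-3.121, -0.349, 0.006]
contact_force: [0.4, 0.4, -0.3]
grip_width: 0.087
finger_force: 0.0
clock: 4.18
ee_pos: [0.5075, -0.2001, 0.0122]
tcp_rot: [3.122, 0.348, 0.002]
contact_force: [0.0, -0.7, -0.2]
grip_width: 0.0873
finger_force: 0.0
```

```bash
python3 -m jog '[{"claw":120,"slide":[0,0,0],"rotation":[0,0,0]},{"claw":255,"slide":[0,0,0],"rotation":[0,0,0]},{"claw":255,"slide":[0,0,0],"rotation":[0,0,0]},{"claw":255,"slide":[0,0,0],"rotation":[0,0,0]},{"claw":255,"slide":[0,0,0],"rotation":[0,0,0]}]'
python3 -m jog '[{"claw":255,"slide":[0,0,0],"rotation":[0,0,0]},{"claw":255,"slide":[0,0,0],"rotation":[0,0,0]},{"claw":255,"slide":[0,0,0],"rotation":[0,0,0]}]'
```

```text
clock: 4.8
ee_pos: [0.507, -0.1999, 0.0116]
tcp_rot: [3.122, 0.348, 0.0]
contact_force: [-0.2, 0.2, -0.5]
grip_width: 0.0452
finger_force: 0.0
clock: 5.18
ee_pos: [0.5069, -0.1997, 0.0116]
tcp_rot: [-3.122, -0.348, 0.0]
contact_force: [0.3, -0.8, -2.2]
grip_width: 0.0158
finger_force: 30.0
```

```bash
python3 -m jog '[{"claw":255,"slide":[0,0,10],"rotation":[0,0,0]},{"claw":255,"slide":[0,0,40],"rotation":[0,0,0]},{"claw":255,"slide":[0,0,80],"rotation":[0,0,0]},{"claw":255,"slide":[0,0,120],"rotation":[0,0,0]},{"claw":255,"slide":[0,0,140],"rotation":[0,0,0]}]'
python3 -m jog '[{"claw":255,"slide":[0,20,0],"rotation":[0,0,0]},{"claw":255,"slide":[-10,70,0],"rotation":[0,0,-0.05]},{"claw":255,"slide":[-20,120,0],"rotation":[0,0,-0.12]},{"claw":255,"slide":[-40,170,0],"rotation":[0,0,-0.19]},{"claw":255,"slide":[-50,220,0],"rotation":[0,0,-0.26]}]'
python3 -m jog '[{"claw":255,"slide":[0,40,0],"rotation":[0,0,-0.021]},{"claw":255,"slide":[0,80,0],"rotation":[0,0,-0.021]},{"claw":255,"slide":[0,105,0],"rotation":[0,0,-0.021]},{"claw":255,"slide":[0,115,0],"rotation":[0,0,-0.021]},{"claw":255,"slide":[0,115,0],"rotation":[0,0,-0.021]}]'
python3 -m jog '[{"claw":255,"slide":[0,0,0],"rotation":[0,0,0]},{"claw":255,"slide":[0,0,0],"rotation":[0,0,0]}]'
python3 - <<'E'
from h import *
print(get_obs()['ee_pos'])
grab('wrist','wn');b=cv2.imread('pics/wn.png');cv2.imwrite('pics/c5.png',cv2.resize(b[60:360,130:530],(800,600),interpolation=cv2.INTER_CUBIC))
E
```

```text
clock: 5.8
ee_pos: [0.5072, -0.2002, 0.1537]
tcp_rot: [3.121, 0.347, 0.003]
contact_force: [0.8, -0.2, -5.9]
grip_width: 0.0157
finger_force: 30.0
clock: 6.42
ee_pos: [0.4547, 0.0212, 0.1512]
tcp_rot: [3.141, -0.064, -0.003]
contact_force: [0.8, -0.5, -6.3]
grip_width: 0.0156
finger_force: 30.0
clock: 7.05
ee_pos: [0.4566, 0.1347, 0.1514]
tcp_rot: [3.139, -0.092, -0.001]
contact_force: [0.4, -0.1, -5.5]
grip_width: 0.0156
finger_force: 30.0
clock: 7.3
ee_pos: [0.4571, 0.1337, 0.1515]
tcp_rot: [3.14, -0.096, -0.0]
contact_force: [0.4, -0.1, -5.7]
grip_width: 0.0158
finger_force: 30.0
[0.45705304 0.13372903 0.15154728]
```

View pics/c5.png

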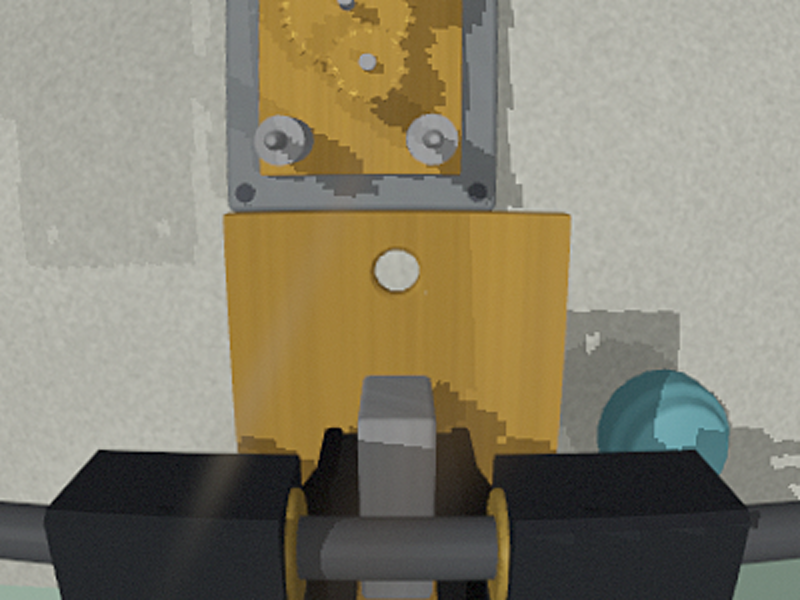

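```bash
python3 - <<'E'
from h import *
b=cv2.imread('pics/wn.png')[0:140,230:400];cv2.imwrite('pics/c6.png',cv2.resize(b,None,fx=4,fy=4,interpolation=cv2.INTER_CUBIC))
E
```

```text
(no output)
```

View pics/c6.png

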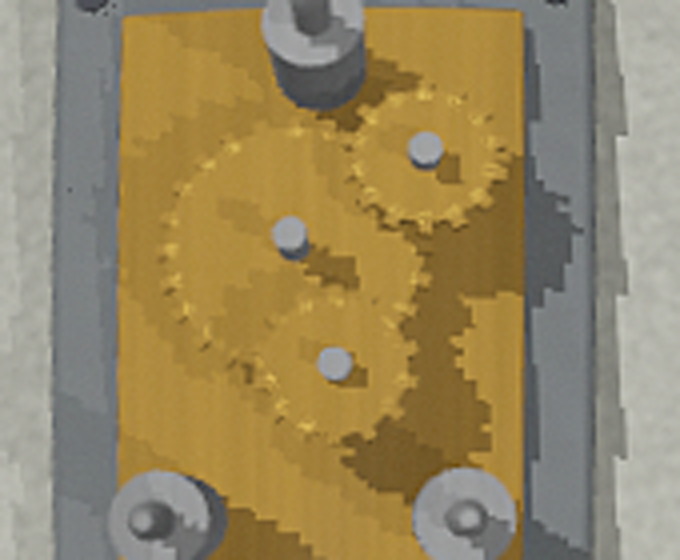

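```bash
python3 - <<'E'
from h import *
p=dict(np.load('wn.npz'))
S=[(346.25,129.5),(269.75,130.25),(308.25,4.2)]
rep([atz('wrist',p,*u,.05) for u in S])
f=lambda x,y:(130+x/2,60+y/2)
h=atz('wrist',p,*f(397,270),.1459);e=[atz('wrist',p,*f(*u),.1459) for u in[(224,214),(571,214)]]
d=e[0]-e[1];a=np.arctan2(-d[0],d[1]);print('hole',h,'edge len',np.linalg.norm(d),'deg',np.degrees(a))
for a in (np.radians(-3.5),a):
  print('plate origin',h[:2]-.046*np.array([np.cos(a),np.sin(a)]), 'edge mid',(e[0]+e[1])[:2]/2-.06*np.array([np.cos(a),np.sin(a)]))
R=cv2.Rodrigues(get_obs()['tcp_rot'])[0];print('yaw',np.degrees(np.arctan2(R[1,0],R[0,0])),get_obs()['ee_pos'])
E
```

```text
origin [0.5809 0.1398] th deg -3.63 res mm [0.2 0.3 0.5]
hole [0.50381101 0.13029849 0.1459    ] edge len 0.07994394646988626 deg -3.5015267291160432
plate origin [0.45789681 0.13310672] edge mid [0.45740196 0.13299925]
plate origin [0.45789689 0.13310794] edge mid [0.45740205 0.13300084]
yaw -3.498309441266435 [0.45705636 0.13397837 0.15154053]
```

```bash
python3 -m jog '[{"claw":255,"slide":[40,3,0],"rotation":[0,0,-0.002]},{"claw":255,"slide":[85,7,0],"rotation":[0,0,-0.002]},{"claw":255,"slide":[115,7,0],"rotation":[0,0,-0.002]},{"claw":255,"slide":[123.5,6.7,-15],"rotation":[0,0,-0.002]},{"claw":255,"slide":[123.5,6.7,-40],"rotation":[0,0,-0.002]}]'
python3 -m jog '[{"claw":255,"slide":[0,0,-15],"rotation":[0,0,0]},{"claw":255,"slide":[0,0,-23],"rotation":[0,0,0]},{"claw":255,"slide":[0,0,-23],"rotation":[0,0,0]},{"claw":255,"slide":[0,0,-23],"rotation":[0,0,0]},{"claw":255,"slide":[0,0,-23],"rotation":[0,0,0]}]'
python3 - <<'E'
from h import *
print(get_obs()['ee_pos'])
for n,f in(('wrist','w2'),('scene','s2'),('side','d2')):grab(n,f)
R=lambda f,a,b,c,d,k:cv2.resize(cv2.imread(f'pics/{f}.png')[b:d,a:c],None,fx=k,fy=k,interpolation=cv2.INTER_CUBIC)
o=np.zeros((600,800,3),np.uint8)
def put(i,x,y):
    i=i[:600-y,:800-x];o[y:y+i.shape[0],x:x+i.shape[1]]=i
put(R('w2',230,120,430,270,2),0,0);put(R('s2',320,170,440,270,3.3),400,0);put(R('d2',400,340,600,460,2),0,310)
put(R('w2',303,170,353,220,5),420,340)
cv2.imwrite('pics/c7.png',o)
E
```

```text
clock: 7.98
ee_pos: [0.5809, 0.1412, 0.1108]
tcp_rot: [3.14, -0.098, 0.001]
contact_force: [0.4, -0.2, -6.0]
grip_width: 0.0157
finger_force: 30.0
clock: 8.6
ee_pos: [0.5811, 0.1419, 0.0895]
tcp_rot: [-3.14, 0.096, -0.003]
contact_force: [0.2, -0.1, -5.9]
grip_width: 0.0158
finger_force: 30.0
[0.58107841 0.1419338  0.0894539 ]
```

View pics/c7.png

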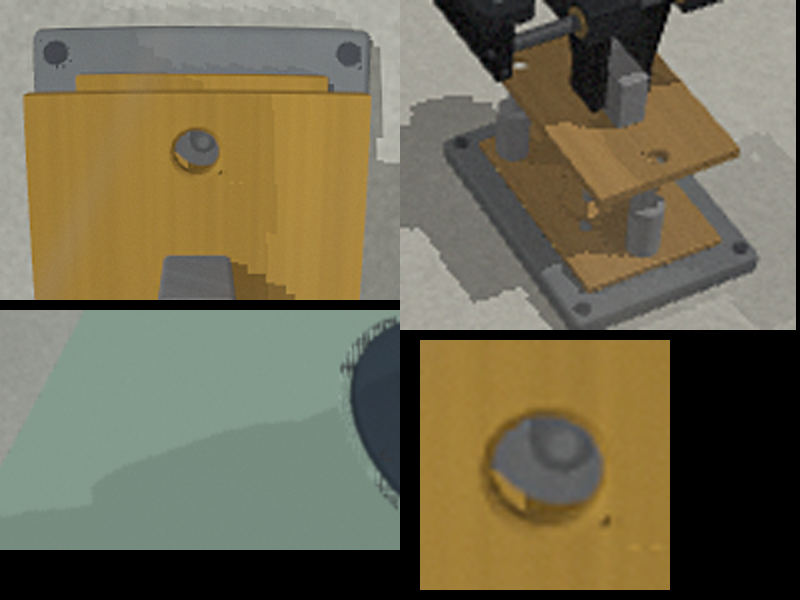

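```bash
python3 - <<'E'
from h import *
p=dict(np.load('w2.npz'));E=p['E']
t=atz('wrist',p,331.4,191.4,.066);h=atz('wrist',p,328.2,195.2,.0839)
print(t,h,(t-h)[:2]*1e3)
e=[atz('wrist',p,230+u/2,120+v/2,.0839) for u,v in[(24,95),(372,95)]];d=e[0]-e[1];print(np.linalg.norm(d),np.degrees(np.arctan2(-d[0],d[1])))
a=np.radians(-3.5);print('origin',h[:2]-.046*np.array([np.cos(a),np.sin(a)]),(e[0]+e[1])[:2]/2-.06*np.array([np.cos(a),np.sin(a)]))
o=get_obs();R=cv2.Rodrigues(o['tcp_rot'])[0];print('yaw',np.degrees(np.arctan2(R[1,0],R[0,0])),o['ee_pos'],R[:,2])
E
```

```text
[0.62646437 0.13712642 0.066     ] [0.62775128 0.13867356 0.0839    ] [-1.28691085 -1.54714284]
0.08020108483434164 -3.4780232258397703
origin [0.58183708 0.1414818 ] [0.58118783 0.14113966]
yaw -3.5070754397979145 [0.58075803 0.1418387  0.08905598] [ 8.34674429e-04  2.20563151e-04 -9.99999627e-01]
```

```bash
python3 -m jog '[{"claw":255,"slide":[-0.9,-1.5,0],"rotation":[0,0,-0.001]},{"claw":255,"slide":[-0.9,-1.5,-3],"rotation":[0,0,-0.001]},{"claw":255,"slide":[-0.9,-1.5,-6],"rotation":[0,0,-0.001]},{"claw":255,"slide":[-0.9,-1.5,-8],"rotation":[0,0,-0.001]},{"claw":255,"slide":[-0.9,-1.5,-8],"rotation":[0,0,-0.001]}]'
python3 - <<'E'
from h import *
for i in range(3): print(get_obs()['ee_pos']); grab('wrist','w3')
grab('scene','s3');grab('side','d3')
R=lambda f,a,b,c,d,k:cv2.resize(cv2.imread(f'pics/{f}.png')[b:d,a:c],None,fx=k,fy=k,interpolation=cv2.INTER_CUBIC)
o=np.zeros((600,800,3),np.uint8)
def put(i,x,y):
    i=i[:600-y,:800-x];o[y:y+i.shape[0],x:x+i.shape[1]]=i
put(R('w3',230,120,430,270,2),0,0);put(R('s3',320,170,440,270,3.3),400,0);put(R('d3',220,250,360,360,2.8),0,300)
put(R('w3',303,170,353,220,5),420,340)
cv2.imwrite('pics/c8.png',o)
E
```

```text
clock: 9.38
ee_pos: [0.5794, 0.1402, 0.0802]
tcp_rot: [3.14, -0.098, -0.001]
contact_force: [0.3, -0.6, -5.8]
grip_width: 0.0157
finger_force: 30.0
[0.57944058 0.14022707 0.08024425]
[0.57958495 0.14025023 0.08044544]
[0.57966479 0.1402689  0.08054388]
```

View pics/c8.png

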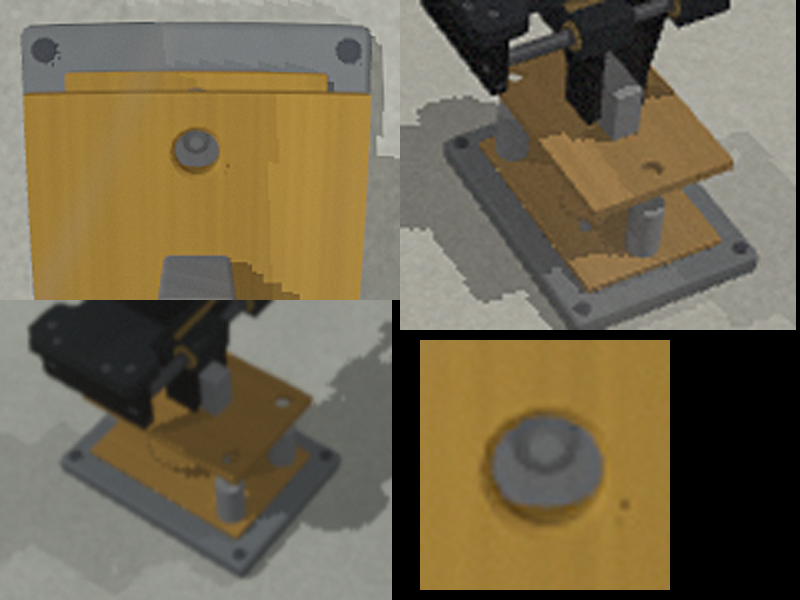

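```bash
python3 - <<'E'
from h import *
p=dict(np.load('w3.npz'))
t=atz('wrist',p,328.2,191.0,.066);h=atz('wrist',p,328.2,195.2,.075)
print(t,h,(t-h)[:2]*1e3)
e=[atz('wrist',p,230+u/2,120+v/2,.075) for u,v in[(24,95),(372,95)]];a=np.radians(-3.55);print('origin',h[:2]-.046*np.array([np.cos(a),np.sin(a)]),(e[0]+e[1])[:2]/2-.06*np.array([np.cos(a),np.sin(a)]))
E
```

```text
[0.6268222  0.13692899 0.066     ] [0.62635931 0.13696382 0.075     ] [ 0.46289211 -0.03483083]
origin [0.58044758 0.13981212] [0.57979431 0.13946303]
```

```bash
python3 -m jog '[{"claw":255,"slide":[0.6,0,0],"rotation":[0,0,0]},{"claw":255,"slide":[0.6,0,-2],"rotation":[0,0,0]},{"claw":255,"slide":[0.6,0,-4],"rotation":[0,0,0]},{"claw":255,"slide":[0.6,0,-6],"rotation":[0,0,0]},{"claw":255,"slide":[0.6,0,-6],"rotation":[0,0,0]}]'
python3 -c "
from h import *
print(get_obs()['moment'])"
```

```text
clock: 10.25
ee_pos: [0.58, 0.1402, 0.0743]
tcp_rot: [3.14, -0.098, -0.001]
contact_force: [-0.7, 1.1, -5.1]
grip_width: 0.016
finger_force: 30.0
[0.04770911 0.12812856 0.04959053]
```

```bash
python3 -m jog '[{"claw":255,"slide":[0,0,-2],"rotation":[0,0,0]},{"claw":255,"slide":[0,0,-4],"rotation":[0,0,0]},{"claw":255,"slide":[0,0,-6],"rotation":[0,0,0]},{"claw":255,"slide":[0,0,-8],"rotation":[0,0,0]},{"claw":255,"slide":[0,0,-8],"rotation":[0,0,0]}]'
```

```text
clock: 10.88
ee_pos: [0.5801, 0.1402, 0.0663]
tcp_rot: [3.14, -0.098, -0.001]
contact_force: [0.2, -0.2, -5.3]
grip_width: 0.0159
finger_force: 30.0
```

Underside at about 54.7 mm, free of contact; last part slowly.

```bash
python3 -m jog '[{"claw":255,"slide":[0,0,-1],"rotation":[0,0,0]},{"claw":255,"slide":[0,0,-2],"rotation":[0,0,0]},{"claw":255,"slide":[0,0,-3],"rotation":[0,0,0]},{"claw":255,"slide":[0,0,-4],"rotation":[0,0,0]},{"claw":255,"slide":[0,0,-4],"rotation":[0,0,0]}]'
python3 -m jog '[{"claw":255,"slide":[0,0,-0.4],"rotation":[0,0,0]},{"claw":255,"slide":[0,0,-0.4],"rotation":[0,0,0]},{"claw":255,"slide":[0,0,-0.4],"rotation":[0,0,0]}]'
```

```text
clock: 11.5
ee_pos: [0.5801, 0.1402, 0.0625]
tcp_rot: [3.14, -0.098, -0.0]
contact_force: [-0.5, 0.4, -6.7]
grip_width: 0.0156
finger_force: 30.0
clock: 11.88
ee_pos: [0.5802, 0.1402, 0.0622]
tcp_rot: [3.14, -0.098, 0.0]
contact_force: [-0.9, -0.1, -5.9]
grip_width: 0.0162
finger_force: 30.0
```

```bash
python3 -m jog '[{"claw":255,"slide":[0,0,-0.4],"rotation":[0,0,0]},{"claw":255,"slide":[0,0,-0.4],"rotation":[0,0,0]},{"claw":255,"slide":[0,0,-0.4],"rotation":[0,0,0]}]'
python3 -m jog '[{"claw":255,"slide":[0,0,-0.4],"rotation":[0,0,0]},{"claw":255,"slide":[0,0,-0.4],"rotation":[0,0,0]},{"claw":255,"slide":[0,0,-0.4],"rotation":[0,0,0]}]'
```

```text
clock: 12.25
ee_pos: [0.5802, 0.1403, 0.0618]
tcp_rot: [3.14, -0.098, 0.0]
contact_force: [-0.2, -0.1, -6.3]
grip_width: 0.0157
finger_force: 30.0
clock: 12.62
ee_pos: [0.5803, 0.1402, 0.0616]
tcp_rot: [3.14, -0.098, 0.0]
contact_force: [-0.9, -0.8, -3.1]
grip_width: 0.0159
finger_force: 30.0
```

```bash
python3 -m jog '[{"claw":255,"slide":[0,0,-0.4],"rotation":[0,0,0]},{"claw":255,"slide":[0,0,-0.4],"rotation":[0,0,0]},{"claw":255,"slide":[0,0,-0.4],"rotation":[0,0,0]}]'
python3 -c "
from h import *
print(get_obs()['moment'],get_obs()['contact_force'])"
```

```text
clock: 13.0
ee_pos: [0.5803, 0.1402, 0.0616]
tcp_rot: [-3.14, 0.098, -0.0]
contact_force: [-3.2, 0.1, 4.5]
grip_width: 0.0159
finger_force: 30.0
[-0.09449422  0.85351624 -0.02566761] [-3.18070409  0.12334933  4.53743058]
```

```bash
python3 -m jog '[{"claw":180,"slide":[0,0,0.3],"rotation":[0,0,0]},{"claw":100,"slide":[0,0,0.3],"rotation":[0,0,0]},{"claw":60,"slide":[0,0,0.3],"rotation":[0,0,0]},{"claw":60,"slide":[0,0,0.3],"rotation":[0,0,0]},{"claw":60,"slide":[0,0,0.3],"rotation":[0,0,0]}]'
python3 -m jog '[{"claw":60,"slide":[0,0,5],"rotation":[0,0,0]},{"claw":60,"slide":[0,0,20],"rotation":[0,0,0]},{"claw":60,"slide":[0,0,50],"rotation":[0,0,0]},{"claw":60,"slide":[0,0,90],"rotation":[0,0,0]},{"claw":60,"slide":[0,0,100],"rotation":[0,0,0]}]'
python3 -m jog '[{"claw":60,"slide":[-30,0,0],"rotation":[0,0,0]},{"claw":60,"slide":[-80,0,0],"rotation":[0,0,0]},{"claw":60,"slide":[-100,0,0],"rotation":[0,0,0]},{"claw":60,"slide":[-100,0,0],"rotation":[0,0,0]},{"claw":60,"slide":[-100,0,0],"rotation":[0,0,0]}]'
python3 - <<'E'
from h import *
grab('wrist','w4');grab('scene','s4');grab('side','d4')
R=lambda f,a,b,c,d,k:cv2.resize(cv2.imread(f'pics/{f}.png')[b:d,a:c],None,fx=k,fy=k,interpolation=cv2.INTER_CUBIC)
o=np.zeros((600,800,3),np.uint8)
def put(i,x,y):
    i=i[:600-y,:800-x];o[y:y+i.shape[0],x:x+i.shape[1]]=i
put(R('w4',230,0,420,140,2.1),0,0);put(R('s4',320,170,440,270,3.3),400,0);put(R('d4',220,250,360,360,2.8),0,295)
put(R('s4',100,100,640,440,0.74),400,335)
cv2.imwrite('pics/c9.png',o)
E
```

```text
clock: 13.62
ee_pos: [0.5803, 0.1403, 0.0612]
tcp_rot: [3.14, -0.098, 0.0]
contact_force: [0.2, 1.1, -0.0]
grip_width: 0.058
finger_force: 0.0
clock: 14.25
ee_pos: [0.5822, 0.1407, 0.1652]
tcp_rot: [-3.138, 0.098, -0.01]
contact_force: [0.3, 0.2, 0.1]
grip_width: 0.0669
finger_force: 0.0
clock: 14.88
ee_pos: [0.4814, 0.1403, 0.1615]
tcp_rot: [-3.14, 0.098, -0.002]
contact_force: [-0.8, -0.6, 0.3]
grip_width: 0.0664
finger_force: 0.0
```

View pics/c9.png

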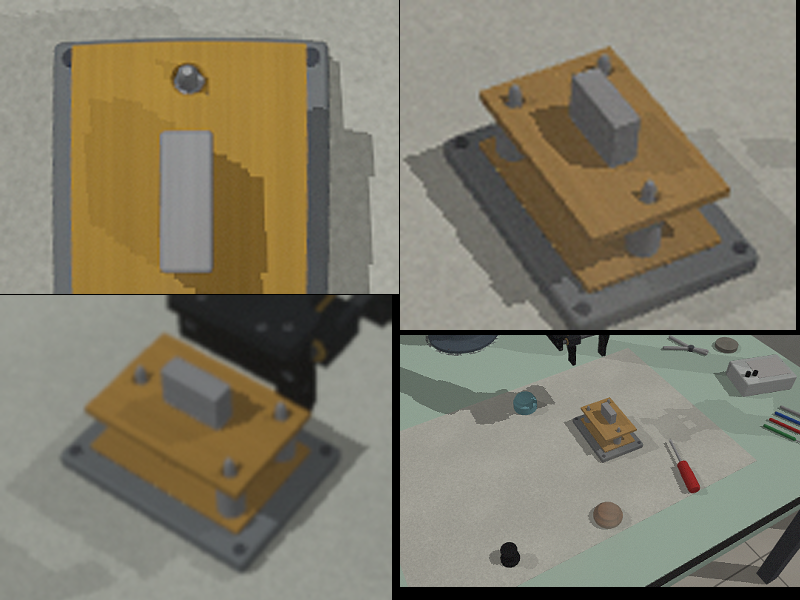

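The picture shows all three pins standing through the holes: scene crop at (513,95), (604,65) and (650,190). The plate lies level on the pillars, the gripper is clear and the other things are where they were.

```bash
python3 -c "
from cell import *
print(finish_job())"
```

```text
the job is handed in; nothing more can be done
None
```

The back plate is on the movement with all three pins through its holes, resting level on the pillars as far as the camera views show. It was set down under control with about 10 N of contact and released; the other items were not moved, and the job was handed in at about 15 s.

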